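# Clamp a foil meal tray in the cam fixture

### The job

Gently slide the lidded foil tray along the clamping fixture until it is fully home against the back stop. Then turn the crank clockwise (seen from above) until the jaw's roller has gone over the cam's crest and rests in the flat dwell just behind it, so that the tray stays clamped when you let go; do not wind on up the second lobe, which would crush the tray. Leave the tubs and the spare tray alone.

Things in the scene. Friction and masses are not known exactly. Their poses are not given: they have to be found in the camera images.
- fixture: Aluminium base plate 230 (x) x 330 (y) x 12 mm with the clamping fixture on it; origin on the table near the plate's middle, x away from the robot at yaw 0, y left. Place and yaw vary. Left half (+y): the tray channel, open at its near end. Right half: cam and crank. Between them: the jaw.
- tray_home (a point): Where the tray's origin lies when home (fixture x +45, y +100, height 12 mm = channel floor); axes as the fixture. The steel back stop across the far end has its face at fixture x +107.5, top 54 mm above the table; the steel fence along the left side has its inner face at fixture y +150, same top.
- tray: Lidded foil meal tray in the channel, 125 (its x) x 100 (y) x 41 mm high, 0.2 to 0.4 kg; origin at the centre of its underside. Its rim, 33 to 39 mm above the underside, is its widest part. Starts 30 to 50 mm short of the back stop with about 8 mm side play between fence and pad. Closed fingers at rim height push it along with 2 to 5 N, with jolts to 12 N.
- cam_axis (a point): Point on the vertical axis of crank and cam (fixture x 0, y -75), 80 mm above the table. The crank arm sits on the shaft at an angle to the cam that varies by up to 80 degrees either way from start to start, and the cam starts anywhere on its base circle, 0.15 to 1.15 rad before its flank, so the crank angle of the dwell is not known beforehand.
- crank_grip (a point): Middle of the crank's handle: black upright sleeve, 20 mm in diameter, spinning freely on its pin, 68 mm from the crank axis, 50 to 108 mm above the table (this point: 80 mm). The crank arm under it spans 38 to 48 mm; all else on the fixture stays below 56 mm, so the whole circle is free for a gripper at this height.
- roller (a point): Axis of the jaw's follower roller, 14 mm in diameter, 24 mm above the table, that rides on the edge of the steel plate cam (14 mm thick, base circle 28 mm in radius) under the crank arm; moves with the jaw. A return spring (29 N open, 40 N at the dwell) keeps it on the cam: let go on the flank, crank and jaw run back by themselves.
- jaw (a joint): Jaw travel towards the fence, m; 0 open. Winding clockwise: base circle (0, 1 N at the handle); flank of 1.5 rad up to a crest at 13.5 mm (rises to about 10 N, fades at the crest); 0.2 rad drop (handle pulls forward by itself) into the flat dwell, 0.2 rad long, jaw near 12 mm, where the crank stays put; then a second lobe, 15.5 mm after 0.25 rad more, steeply rising load. 15.5 mm crushes the tray.
- jaw_face (a point): Middle of the jaw plate's face (fixture x 0, y +30 when open, height 44 mm); moves with the jaw. A sprung rubber pad, 76 mm wide, stands 12 mm before it, meets the side of a tray that lies at the fence after 8 mm of jaw travel and yields 4 mm (about 7 N) at the dwell.
- sauce_tub: Bystander: brown deli tub with a white lid, 88 mm in diameter, 80 mm high; origin under its centre.
- small_tub: Bystander: smaller brown deli tub with a white lid, 72 mm in diameter, 60 mm high; origin under its centre.
- spare_tray: Bystander: another lidded foil tray of the same size, lying on the table away from the fixture; origin under its centre.
Things that resemble listed ones, but are neither listed nor needed, are in the scene too. Leave any red look-alike of the tray alone.

How it is judged:
By the outcome, as a careful person would: the job done as asked, in the order asked, and still so for the second after the job is handed in, with the robot touching nothing.
It also fails if it takes over 64 s, if anything falls off the work surface, if the arm or the gripper's body presses on something with over 40 N, if the wrist force passes 120 N, or if a joint passes its speed limit or range.

### The arm

A 7-joint arm with a two-finger parallel gripper is mounted at the origin on the work surface. World frame = base frame: x ahead of the robot, y to its left, z up, the work surface at z = 0. Lengths are in mm, angles in rad, forces in N, time in s.
With the tool pointing down it reaches from about 425 to 950 mm from the base axis. Payload 16.7 kg.
Tool frame: the origin (TCP) lies on the centre line of the jaws, within the pads' length; the fingertips stand 8 mm ahead of it and the grasp point (between the pads) lies 11 mm behind it; z points along the fingers, y is the line along which they close (so a half turn about z gives the same grasp; the last joint's range is limited). The gripper opens to 94 mm and grips with 3 to 60 N. Pads are 16 mm wide; open, the fingers measure 119 mm over their backs; the gripper's body (75 mm by 177 mm) begins 78 mm behind the grasp point.
Start: joints at [-1.254, 0.426, 0.074, 1.606, -0.034, 1.111, -0.067], TCP at [303.767, 602.742, 184.867] pointing down, gripper open.
Joint ranges: [-2.85, 2.85], [-0.5, 2.14], [-1.23, 1.37], [0.21, 2.46], [-1.02, 4.16], [0.16, 2.05], [-2.73, 2.73]. Speed limits (rad/s): [1.89, 1.89, 2.39, 2.39, 3.01, 3.01, 3.01].

### API

Orientations are given as a rotation vector (axis times angle).
In Python, from cell import bot, viewer, sign_off gives the robot as it stands. The module is installed in compiled form; this text tells all that it offers.
- The arm moves only by the tool arm_command, never from a script. Its argument "rows" is a list of rows, each a list of 7 numbers: the shift along the tool's x, y, z in units of 0.04 m (1.0 is 0.04 m), then the turn, a rotation vector about the tool's x, y, z in units of 0.08 rad (1.0 is 0.08 rad), then the closure, from -1 (fully open) to 1 (shut). In form: [[tx, ty, tz, ax, ay, az, jaw], ...]. A call has 1 to 20 rows; each row shifts and turns the commanded pose from where the row before left it, along the tool's axes as they then stand; what a row does not reach is not made up. A row lasts 1/12 s, in which the tool goes at most 41.7 mm and 7.16 degrees, less where a joint would pass 70% of its speed; a pose out of reach is approached as far as the arm can. A call with a number of a shift or a turn outside -1 to 1 is refused whole. A call with a gripper value outside its range is refused whole. The fingers move at their own pace and stop on an object; "squeeze" is the grip in N (left out, the last holds). Time passes only in rows, so rows that do not move let the fingers close. It gives the time, the measured TCP pose, the force, the opening and the grip force at its end, in the units of the state.
- bot.get_obs(): the state, without advancing time (a new reading comes with each control period).
- viewer.camera(name): name is "scene" or "top"; returns the picture (480x640x3 uint8, blue, green, red); there is no depth.
- viewer.calibration(name): a dict with "fx", "fy", "cx", "cy" (pixels), "extrinsics" (4x4, takes a point from world to camera coordinates). Camera axes: x right, y down, z forward; pixel columns grow to the right and rows downward; lengths in mm; the calibration is good to about 2 mm. A picture is of the moment at which its call begins. calibration takes no time and is no camera call.
- sign_off(): hands the job in; it is judged then, once.
Trained networks look in the newest picture that a camera, given by its name, has taken for a name from the list of things; names that differ only in an ending like _2 or _b are one class to them, and where a whole thing is asked for, a point or a joint stands for the part that bears it (a point fixed in the world has none). Each returns a list of dicts, best first, with "conf" (0 to 1); they miss things now and then, are a little off and sometimes report something else, mostly with a low value. They report only what shows in the picture. A call takes as long as a camera call. They do not tell look-alikes from the thing itself.
- viewer.cut_out(camera, label): "pixels" (480x640 bool, what is visible of it) and "bbox" ([left, top, right, bottom] as shares, 0 to 1, of the picture: columns of its width, rows of its height, round what is visible of it).
- viewer.pinpoint(camera, label): "position" ([column, row] as shares, 0 to 1, of the picture: columns of its width, rows of its height: a listed point, or the origin of a listed thing).
The state is a dict: "time_s": time; "qpos": joint angles; "dq": joint speeds; "tau": joint torques, N m; "eef_pos": TCP position; "ee_rot": TCP orientation; "contact_force": force on the tool from outside, world axes, zero at the start; "moment": the same for the moment, N m; "gripper_width": finger opening in mm; "grasp_force": force on a finger pad.
Only numpy, scipy, OpenCV 4.12 (cv2) and the standard library are available. Lean on these libraries where they do the work, as an engineer would, in place of code of your own. Each camera call takes 0.05 s, during which the arm holds its last target. There are 200 camera calls.

## Working session

There is one attempt and no reset: what is moved stays moved. The work goes in short steps, Python scripts to look and compute and a tool call to move; the robot and the scene stay as the last step left them, time stands still between calls to the robot, and variables do not carry over. Pictures are saved under pics/ and viewed, at most 10 in all, crops included, and the job is handed in when it is done.

Besides the shell and the picture viewer there is one more tool, called after "Call:" as name(argument=value, ...) on one line, values as JSON. arm_command: Moves the arm, as the interface text tells. Its arguments: {"type":"object","properties":{"rows":{"type":"array","items":{"type":"array","items":{"type":"number"}}},"squeeze":{"type":"number"}},"required":["rows"]}

```bash
mkdir -p pics
cat > h.py <<'E'
import numpy as np, cv2
from cell import bot, viewer, sign_off
from scipy.spatial.transform import Rotation as R
def ray(cam,px):
    c=viewer.calibration(cam);E=np.array(c["extrinsics"])
    d=np.array([(px[0]-c["cx"])/c["fx"],(px[1]-c["cy"])/c["fy"],1.])
    return -E[:3,:3].T@E[:3,3],E[:3,:3].T@d
def onz(cam,px,z):
    o,d=ray(cam,px);return o+d*(z-o[2])/d[2]
def proj(cam,p):
    c=viewer.calibration(cam);E=np.array(c["extrinsics"]);q=E[:3,:3]@np.array(p)+E[:3,3]
    return np.array([c["fx"]*q[0]/q[2]+c["cx"],c["fy"]*q[1]/q[2]+c["cy"]])
def pts(cam,label,z):
    out=[]
    for r in viewer.pinpoint(cam,label):
        px=np.array(r["position"])*[640,480]
        out.append((round(r["conf"],2),px.round(1),onz(cam,px,z).round(1)))
    return out
E
python3 - <<'E'
from h import *
for c in("top","scene"):
    cv2.imwrite(f"pics/{c}0.png",viewer.camera(c))
    for l,z in(("fixture",0),("tray_home",12),("tray",12),("cam_axis",80),("crank_grip",80),("roller",24),("jaw_face",44),("sauce_tub",0),("small_tub",0),("spare_tray",0)):
        print(c,l,*pts(c,l,z))
o=bot.get_obs();print(o["time_s"],o["eef_pos"],o["ee_rot"],o["contact_force"])
print(R.from_rotvec(o["ee_rot"]).as_matrix().round(3))
E
```

```text
top fixture (0.72, array([338.9, 207.2]), array([607.5,  -8.1,   0. ]))
top tray_home
top tray (0.98, array([201.8, 183.2]), array([661.3, 339. ,  12. ])) (0.58, array([313.3, 317. ]), array([332.2,  49.7,  12. ])) (0.56, array([299.3, 211.9]), array([591.8,  90.5,  12. ]))
top cam_axis (0.93, array([368.6, 195.2]), array([623. , -78.7,  80. ])) (0.48, array([338.7, 205.9]), array([595.9,  -7.8,  80. ]))
top crank_grip (0.56, array([512.9, 295.7]), array([ 390.7, -415.5,   80. ])) (0.54, array([346.4, 179.8]), array([659.7, -25.3,  80. ]))
top roller (0.7, array([355.7, 205.2]), array([608.8, -49.8,  24. ])) (0.46, array([325.3, 206.2]), array([605.1,  25.5,  24. ]))
top jaw_face (0.87, array([327.1, 205.7]), array([602.7,  20.6,  44. ]))
top sauce_tub (0.73, array([297.5, 209. ]), array([601.3,  96.2,   0. ])) (0.62, array([490.8, 201.5]), array([ 628. , -388.9,    0. ])) (0.5, array([514. , 296.9]), array([ 390.8, -441.4,    0. ]))
top small_tub (0.77, array([508.4, 296.2]), array([ 392.2, -427.9,    0. ]))
top spare_tray (0.56, array([171.4, 273.3]), array([433.2, 407.3,   0. ]))

[... 556 characters left out ...]
roller (0.96, array([266.9, 269.4]), array([618.1, -50.6,  24. ]))
scene jaw_face (0.71, array([294.7, 279.1]), array([598.2,  18.4,  44. ])) (0.7, array([268.8, 270.3]), array([622.6, -36.7,  44. ])) (0.45, array([312.5, 319.8]), array([636.9, 109.8,  44. ]))
scene sauce_tub (0.61, array([182.4, 196.3]), array([ 620.3, -368.6,    0. ]))
scene small_tub (0.9, array([229.3, 137.5]), array([ 406. , -443.3,   -0. ]))
scene spare_tray (0.88, array([487.1, 355.9]), array([431.3, 405. ,   0. ]))
1.1 [303.74638052 602.76013351 184.85906602] [-7.26699833e-01 -3.05633481e+00  5.93575237e-05] [ 0.31192421 -0.2136209  -0.33378668]
[[-0.893  0.45  -0.   ]
 [ 0.45   0.893 -0.   ]
 [ 0.    -0.    -1.   ]]
```

View pics/top0.png

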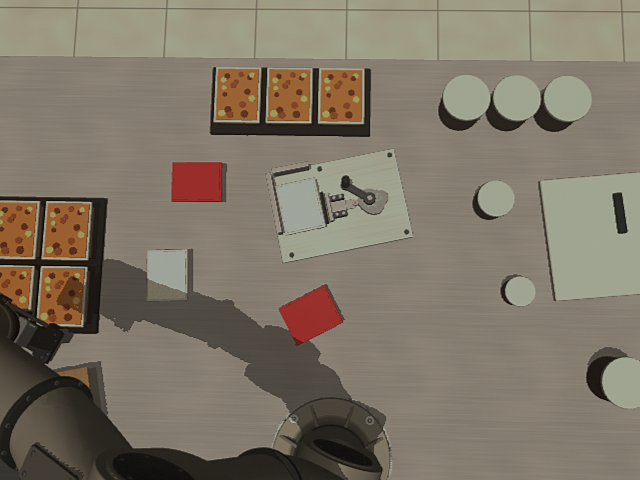

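View pics/scene0.png

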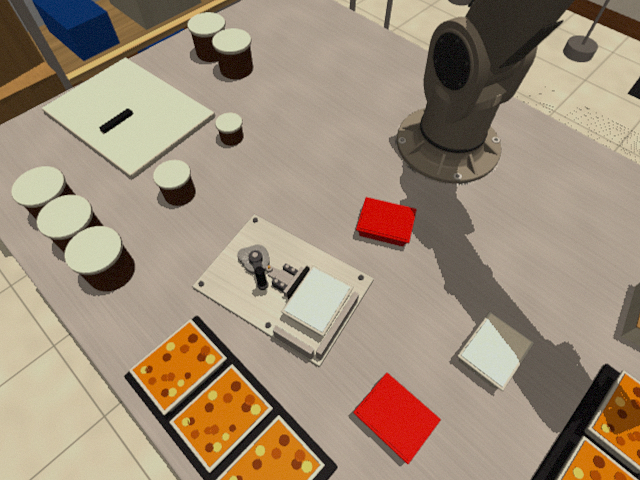

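Run:
```python
from h import *
im={c:viewer.camera(c) for c in("top","scene")}
cv2.imwrite("pics/topc.png",cv2.resize(im["top"][135:275,255:425],None,fx=4.6,fy=4.2,interpolation=cv2.INTER_CUBIC)[:588])
cv2.imwrite("pics/scenec.png",cv2.resize(im["scene"][205:370,185:385],None,fx=3.6,fy=3.6,interpolation=cv2.INTER_CUBIC))
for c in im:
    for r in viewer.cut_out(c,"fixture")[:1]:
        m=r["pixels"].astype(np.uint8);ys,xs=np.nonzero(m)
        h=cv2.convexHull(np.c_[xs,ys].astype(np.int32))
        P=np.array([onz(c,p[0].astype(float),12)[:2] for p in h],np.float32)
        print(c,r["conf"],cv2.minAreaRect(P))
        print(cv2.approxPolyDP(P.reshape(-1,1,2),12,True)[:,0].round(1).tolist())
    for r in viewer.cut_out(c,"tray"):
        m=r["pixels"].astype(np.uint8);ys,xs=np.nonzero(m)
        h=cv2.convexHull(np.c_[xs,ys].astype(np.int32))
        P=np.array([onz(c,p[0].astype(float),51)[:2] for p in h],np.float32)
        print(c,'tray',r["conf"],cv2.minAreaRect(P))
```

```text
top 0.76 ((616.0903930664062, -6.0598602294921875), (242.212890625, 332.58465576171875), 11.96983814239502)
[[535.7000122070312, -190.39999389648438], [465.5, 127.69999694824219], [690.0999755859375, 177.3000030517578], [756.7999877929688, -142.39999389648438]]
top tray 0.96 ((600.2835693359375, 86.4124755859375), (125.76875305175781, 102.12731170654297), 13.631502151489258)
top tray 0.88 ((336.6209411621094, 57.442596435546875), (102.17274475097656, 130.20603942871094), 29.781475067138672)
top tray 0.68 ((658.3033447265625, 343.4158935546875), (100.5541763305664, 124.39683532714844), 0.8889986276626587)
scene 0.95 ((609.835693359375, -6.5865478515625), (237.35902404785156, 335.3083190917969), 12.635499000549316)
[[464.3999938964844, 127.5], [684.7999877929688, 177.89999389648438], [754.0999755859375, -142.8000030517578], [538.0999755859375, -190.6999969482422]]
scene tray 0.92 ((349.6559753417969, 63.52333068847656), (113.75863647460938, 124.12055969238281), 27.812923431396484)
scene tray 0.77 ((599.2904663085938, 87.58108520507812), (130.23284912109375, 102.2314224243164), 13.857892036437988)
```

View pics/topc.png

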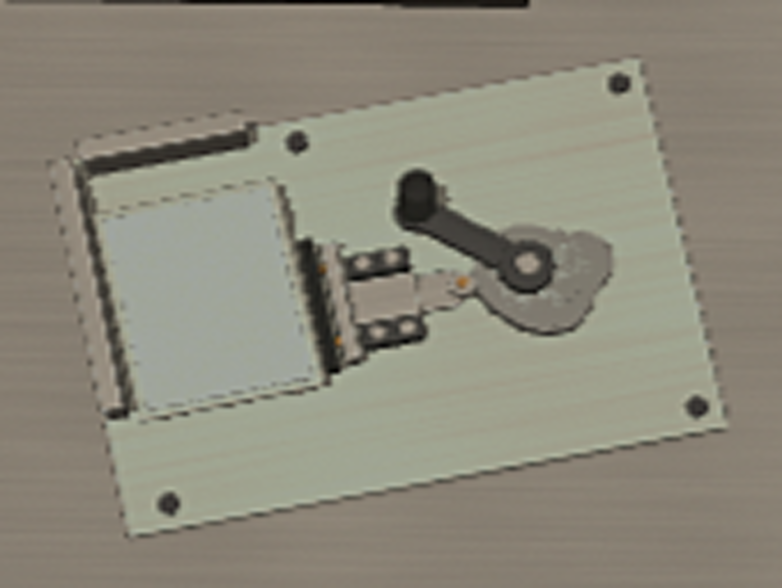

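View pics/scenec.png

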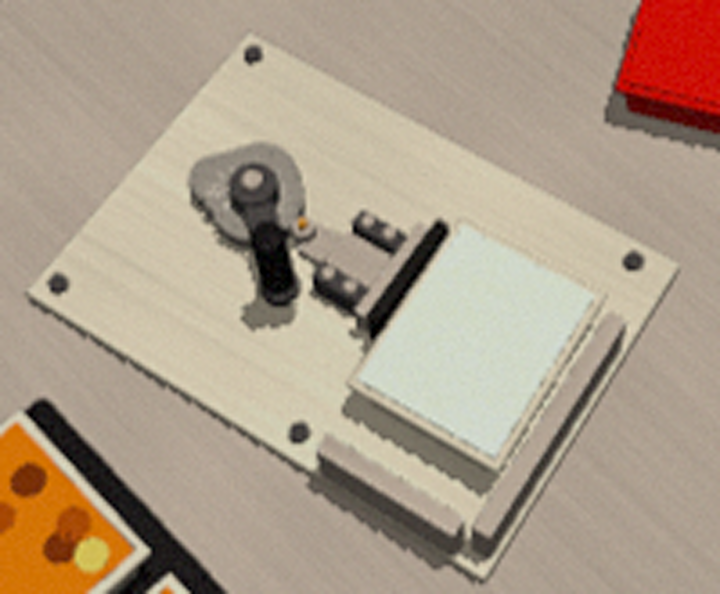

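Run:
```python
from h import *
from scipy.optimize import least_squares
obs=[("top",(282.8,262.9),(-115,165,12)),("top",(413,236.9),(-115,-165,12)),("top",(393.7,148.6),(115,-165,12)),
("scene",(255.3,214.7),(-115,-165,12)),("scene",(192.8,286.4),(115,-165,12)),("scene",(373.6,279.2),(-115,165,12)),("scene",(319.2,366.1),(115,165,12)),
("top",(370.2,197.6),(0,-75,54)),("scene",(255.3,255),(0,-75,54))]
def w(p,q): c,s=np.cos(p[2]),np.sin(p[2]);return [p[0]+c*q[0]-s*q[1],p[1]+s*q[0]+c*q[1],q[2]]
f=lambda p:np.concatenate([proj(c,w(p,q))-np.array(px)+.5 for c,px,q in obs])
r=least_squares(f,[610,-6,.22]);print(r.x);print(r.fun.reshape(-1,2).round(1))
f2=lambda p:f(p)[:14];r2=least_squares(f2,[610,-6,.22]);print(r2.x,"plate only")
p=r.x
for n,q in dict(home=(45,100,12),cam=(0,-75,80),roller=(0,-40,24)).items(): print(n,np.round(w(p,q),1))
for n,c,px,z in (("handle","top",(345.7,179.5),108),("handle","scene",(260,270.5),108),("base","scene",(263.2,287),48)):
    P=onz(c,np.array(px)-.5,z);a=np.array(w(p,(0,-75,0)));d=(P-a)[:2];print(n,P.round(1),np.hypot(*d),np.arctan2(d[1],d[0]))
def tri(cs,z):pass
# tray corners (rim z=51)
C=np.array(p);c,s=np.cos(p[2]),np.sin(p[2])
for P in ((600.3,86.4),(599.3,87.6)):
    d=np.array(P)-p[:2];print("tray fix",c*d[0]+s*d[1],-s*d[0]+c*d[1])
```

```text
[ 6.09991227e+02 -7.30451653e+00  2.11468788e-01]
[[-0.2  0.6]
 [ 0.5  1. ]
 [ 0.6  0.8]
 [-0.5 -1.1]
 [-0.9 -0.5]
 [ 1.2 -0.5]
 [ 0.4  0.6]
 [-0.8 -0.8]
 [-1.1  2. ]]
[ 6.11005235e+02 -6.77645108e+00  2.13309548e-01] plate only
home [633.   99.9  12. ]
cam [625.7 -80.6  80. ]
roller [618.4 -46.4  24. ]
handle [655.1 -22.1 108. ] 65.48774456939317 1.1049398308799738
handle [654.  -21.1 108. ] 65.91809839656264 1.1274111188814484
base [658.6 -15.6  48. ] 72.90918555991965 1.1031154667639735
tray fix 10.192879076166735 93.65127612339215
tray fix 9.467030832574011 95.03444072938572
```

Call:
arm_command(rows=[[0,0,0,0,0,-0.94,1],[0,0,0,0,0,-0.94,1],[0,0,0,0,0,-0.94,1],[0,0,0,0,0,-0.94,1],[0,0,0,0,0,-0.94,1],[0,0,0,0,0,-0.94,1],[0,0,0,0,0,-0.94,1],[0,0,0,0,0,-0.94,1],[0,0,0,0,0,-0.97,1]], squeeze=20)

```text
time_s: 2.15
eef_pos: [303.8, 602.7, 184.8]
ee_rot: [0.339, -3.123, 0.0]
contact_force: [-0.7, 0.3, -0.5]
gripper_width: 37.7
grasp_force: 0.0
```

Call:
arm_command(rows=[[-0.1,-0.71,0,0,0,0,1],[-0.1,-0.71,0,0,0,0,1],[-0.1,-0.71,0,0,0,0,1],[-0.1,-0.71,0,0,0,0,1],[-0.1,-0.71,0,0,0,0,1],[-0.1,-0.71,0,0,0,0,1],[-0.1,-0.71,0,0,0,0,1],[-0.1,-0.71,0,0,0,0,1],[-0.1,-0.71,0,0,0,0,1],[-0.1,-0.71,0,0,0,0,1],[-0.1,-0.71,0,0,0,0,1],[-0.1,-0.71,0,0,0,0,1],[-0.1,-0.71,0,0,0,0,1],[-0.1,-0.71,0,0,0,0,1],[-0.1,-0.71,0,0,0,0,1],[-0.1,-0.71,0,0,0,0,1],[-0.1,-0.71,0,0,0,0,1],[-0.1,-0.71,0,0,0,0,1],[-0.1,-0.71,0,0,0,0,1],[-0.1,-0.71,0,0,0,0,1]])

```text
time_s: 3.82
eef_pos: [502.0, 63.0, 185.1]
ee_rot: [-0.333, 3.123, 0.0]
contact_force: [1.2, -0.2, 0.2]
gripper_width: 0.6
grasp_force: 0.0
```

Call:
arm_command(rows=[[0,0.08,0.6,0,0,0,1],[0,0,0.6,0,0,0,1],[0,0,0.6,0,0,0,1],[0,0,0.6,0,0,0,1],[0,0,0.6,0,0,0,1],[0,0,0.55,0,0,0,1],[0,0,0,0,0,0,1],[0,0,0,0,0,0,1]])

```text
time_s: 4.48
eef_pos: [500.5, 67.2, 42.6]
ee_rot: [0.333, -3.122, 0.001]
contact_force: [0.4, 0.2, 0.9]
gripper_width: 0.2
grasp_force: 0.0
```

Run:
```python
from h import *
o=bot.get_obs();print(o["eef_pos"],o["contact_force"],o["gripper_width"])
cv2.imwrite("pics/s2.png",cv2.resize(viewer.camera("scene")[205:370,185:385],None,fx=3.6,fy=3.6,interpolation=cv2.INTER_CUBIC))
```

```text
[500.48009483  67.23308293  42.62383749] [0.38537569 0.22169665 0.89583668] 0.18949818831513435
```

View pics/s2.png

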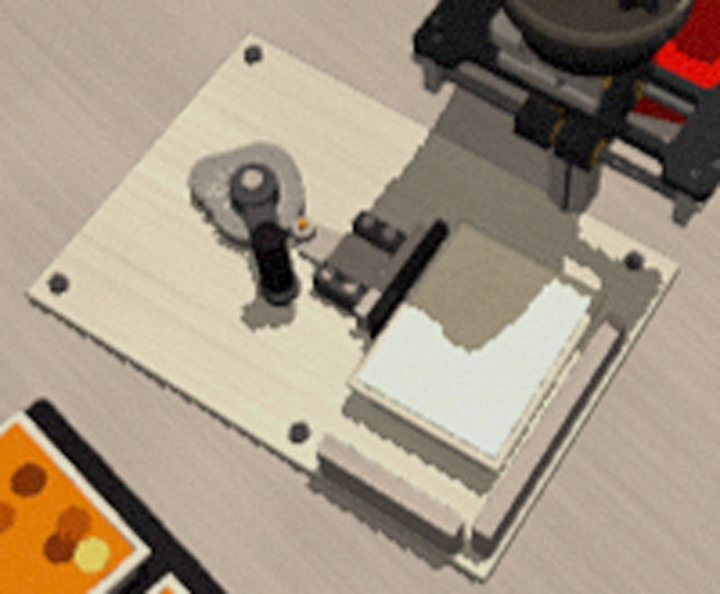

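Call:
arm_command(rows=[[-0.12,0,0,0,0,0,1],[-0.12,0,0,0,0,0,1],[-0.12,0,0,0,0,0,1],[-0.12,0,0,0,0,0,1],[-0.12,0,0,0,0,0,1],[-0.06,0,0,0,0,0,1],[-0.05,0,0,0,0,0,1],[-0.05,0,0,0,0,0,1],[-0.05,0,0,0,0,0,1],[-0.05,0,0,0,0,0,1],[-0.05,0,0,0,0,0,1]])

```text
time_s: 5.45
eef_pos: [536.7, 75.2, 42.8]
ee_rot: [0.333, -3.124, 0.0]
contact_force: [0.2, 0.5, -0.2]
gripper_width: 0.5
grasp_force: 0.0
```

Call:
arm_command(rows=[[-0.05,0,0,0,0,0,1],[-0.05,0,0,0,0,0,1],[-0.05,0,0,0,0,0,1],[-0.05,0,0,0,0,0,1],[-0.05,0,0,0,0,0,1]])

```text
time_s: 5.87
eef_pos: [546.5, 77.3, 42.9]
ee_rot: [0.333, -3.124, 0.0]
contact_force: [0.8, 0.0, -0.5]
gripper_width: 0.5
grasp_force: 0.0
```

Call:
arm_command(rows=[[-0.05,0,0,0,0,0,1],[-0.05,0,0,0,0,0,1],[-0.05,0,0,0,0,0,1],[-0.05,0,0,0,0,0,1]])

```text
time_s: 6.2
eef_pos: [554.4, 79.0, 42.9]
ee_rot: [0.333, -3.124, 0.0]
contact_force: [-0.1, 0.5, 0.4]
gripper_width: 0.4
grasp_force: 0.0
```

Run:
```python
from h import *
o=bot.get_obs();print(o["eef_pos"],o["contact_force"],o["moment"])
cv2.imwrite("pics/s3.png",cv2.resize(viewer.camera("scene")[205:370,185:385],None,fx=3.6,fy=3.6,interpolation=cv2.INTER_CUBIC))
```

```text
[554.3503051   79.01012454  42.85124947] [-0.11038612  0.47832494  0.35581127] [ 0.04000455 -0.02285699  0.04762083]
```

View pics/s3.png

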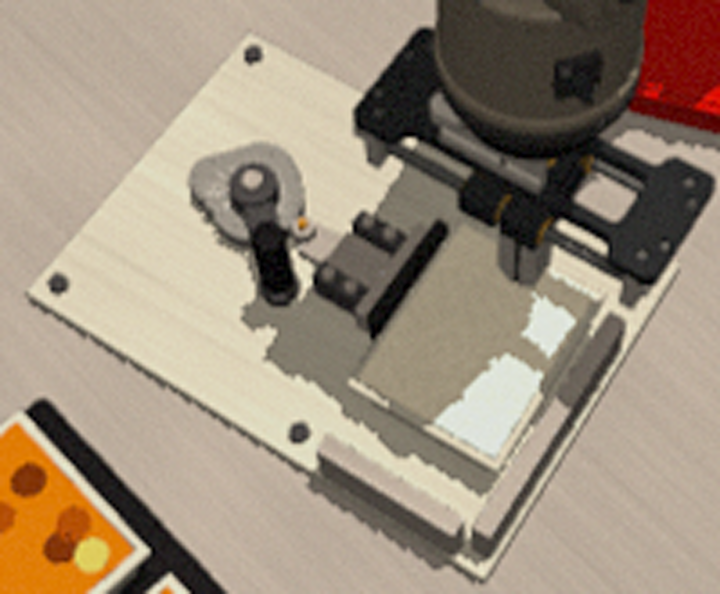

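Run:
```python
from h import *
for z in(35,43,55,75): print(z,proj("scene",(554.4,79,z)),(proj("scene",(554.4,79,z))-[185,205])*3.6)
im=viewer.camera("top");cv2.imwrite("pics/t3.png",cv2.resize(im[135:275,255:425],None,fx=4.2,fy=4.2,interpolation=cv2.INTER_CUBIC))
p=(610,-7.3,.2115);c,s=np.cos(p[2]),np.sin(p[2])
for q in((-52.5,95,51),(-52.5,45,51),(-52.5,145,51),(72.5,45,51),(72.5,145,51)):
    print(q,(proj("scene",(p[0]+c*q[0]-s*q[1],p[1]+s*q[0]+c*q[1],q[2]))-[185,205])*3.6)
```

```text
35 [329.44377647 285.7499918 ] [519.99759528 290.69997048]
43 [329.54993244 284.08540572] [520.37975679 284.7074606 ]
55 [329.71211956 281.5422194 ] [520.96363042 275.55198986]
75 [329.99060414 277.17542277] [521.9661749  259.83152198]
(-52.5, 95, 51) [533.61971861 256.77774321]
(-52.5, 45, 51) [461.99082632 216.79232776]
(-52.5, 145, 51) [607.46972819 298.00305354]
(72.5, 45, 51) [342.4278877 381.9694886]
(72.5, 145, 51) [493.54433238 473.99285933]
```

View pics/t3.png

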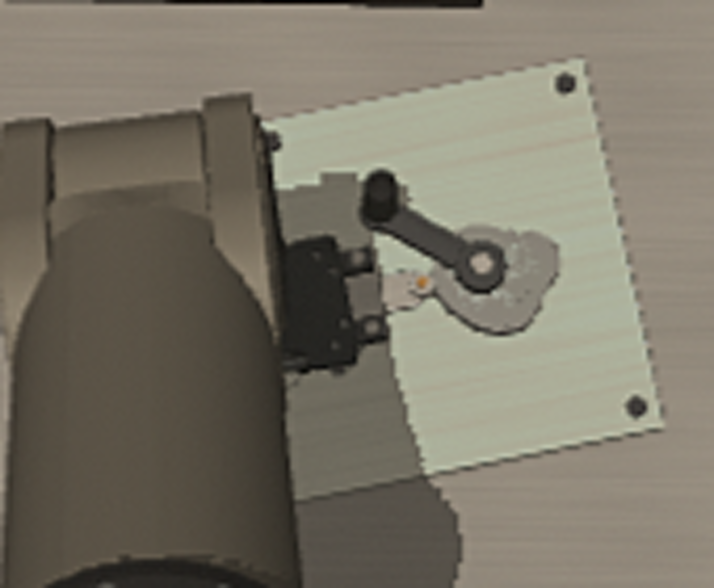

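Run:
```python
from h import *
a=cv2.imread("pics/scenec.png").astype(int);b=cv2.imread("pics/s2.png").astype(int);d=cv2.imread("pics/s3.png").astype(int)
print("far corner diff", np.abs(d-b)[420:500,420:540].mean(), np.abs(b-a)[420:500,420:540].mean(), "jaw/fence ref",np.abs(d-b)[100:300,100:230].mean())
for n,im in(("s2",b),("s3",d)):
    print(n,[int(im[y,470-int((y-400)*.0)].mean()) for y in range(430,500,4)])
    print(n,"near edge col 555",[(y,int(im[y,555].mean())) for y in range(244,300,4)])
print(pts("scene","tray",12))
for r in viewer.cut_out("scene","tray")[:2]:
    print(r["conf"],(np.array(r["bbox"])*[640,480,640,480]).round(1))
print(bot.get_obs()["tau"])
```

```text
far corner diff 4.400104166666667 9.34954861111111 jaw/fence ref 3.5099102564102562
s2 [221, 221, 222, 202, 184, 206, 181, 103, 97, 115, 111, 113, 114, 115, 97, 155, 211, 202]
s2 near edge col 555 [(244, 112), (248, 114), (252, 117), (256, 114), (260, 112), (264, 115), (268, 115), (272, 118), (276, 145), (280, 206), (284, 225), (288, 219), (292, 218), (296, 220)]
s3 [221, 222, 224, 205, 187, 211, 187, 105, 99, 117, 112, 118, 120, 118, 102, 160, 210, 206]
s3 near edge col 555 [(244, 97), (248, 198), (252, 209), (256, 204), (260, 204), (264, 209), (268, 206), (272, 216), (276, 211), (280, 157), (284, 135), (288, 143), (292, 144), (296, 144)]
[(0.77, array([384.2, 230.1]), array([349.1,  63.9,  12. ])), (0.64, array([395.4, 420.5]), array([660.6, 349.3,  12. ])), (0.61, array([316.7, 308.2]), array([603.2,  88.7,  12. ]))]
0.84 [280.8 269.2 353.8 339. ]
0.84 [363.3 198.4 414.  246.5]
[-2.51202879e-02 -7.92837954e+01  6.04540452e+00 -3.40795147e+01
  2.15650513e-02  6.41367654e-02  3.27410737e-03]
```

Run:
```python
from h import *
a=cv2.imread("pics/scenec.png").astype(int);b=cv2.imread("pics/s2.png").astype(int);d=cv2.imread("pics/s3.png").astype(int)
for x in(555,590):
  for n,im in(("a",a),("s2",b),("s3",d)):
    print(x,n,[tuple(im[y,x]) and int(im[y,x,0]) for y in range(250,310,4)], [int(im[y,x,2]) for y in range(250,310,4)])
im=viewer.camera("scene")
cv2.imwrite("pics/s4.png",cv2.resize(im[255:345,275:365],None,fx=6.6,fy=6.6,interpolation=cv2.INTER_CUBIC))
```

```text
555 a [173, 171, 167, 168, 172, 170, 190, 196, 198, 198, 199, 200, 199, 200, 199] [209, 206, 203, 205, 206, 205, 209, 206, 210, 209, 207, 207, 207, 209, 207]
555 s2 [104, 104, 100, 102, 104, 103, 105, 161, 213, 213, 212, 212, 214, 211, 211] [124, 126, 122, 122, 124, 123, 135, 185, 224, 222, 219, 219, 220, 219, 219]
555 s3 [189, 183, 183, 185, 187, 190, 211, 176, 119, 121, 127, 125, 123, 113, 164] [227, 222, 221, 223, 222, 223, 229, 192, 154, 159, 160, 158, 159, 152, 187]
590 a [170, 169, 166, 167, 171, 171, 171, 165, 172, 167, 172, 198, 198, 166, 156] [207, 203, 202, 202, 206, 207, 206, 201, 207, 201, 202, 211, 203, 181, 185]
590 s2 [102, 100, 101, 98, 106, 150, 180, 178, 187, 153, 108, 119, 153, 140, 113] [124, 122, 122, 116, 128, 180, 218, 216, 227, 183, 132, 151, 178, 161, 135]
590 s3 [53, 62, 67, 68, 145, 187, 185, 182, 185, 180, 189, 188, 137, 102, 102] [63, 70, 74, 77, 173, 225, 222, 217, 222, 219, 221, 207, 167, 134, 126]
```

View pics/s4.png

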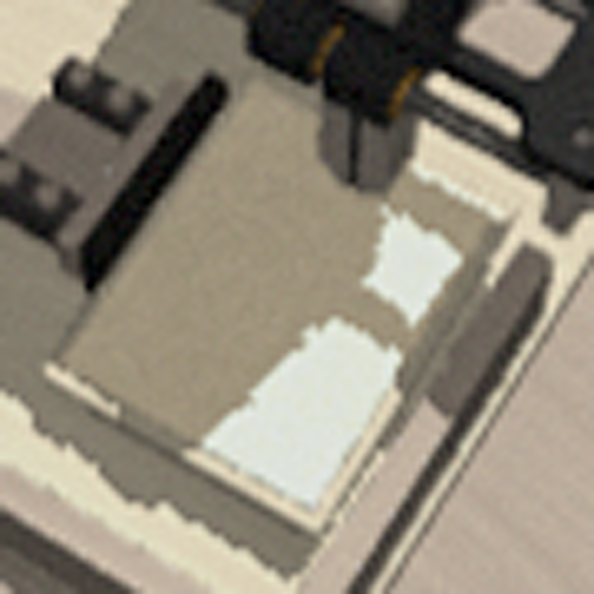

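Run:
```python
from h import *
s=lambda p:((proj("scene",p)-[185,205])*3.6).round(1)
u=np.array([.978,.21,0]);v=np.array([-.21,.978,0])
for n,t in(("s2",(500.5,67.2,0)),("s3",(554.4,79,0))):
  for z in(35,45,53): print(n,z,"front L/R",[s(np.array(t)+a*8*u+b*12.5*v+[0,0,z]) for a in(1,-1) for b in(1,-1)])
b=cv2.imread("pics/s2.png")
for x in(555,570,585): print(x,[(y,int(b[y,x].mean())) for y in range(180,236,4)])
d=cv2.imread("pics/s3.png")
for x in(510,525,540): print(x,[(y,int(d[y,x].mean())) for y in range(250,306,4)])
```

```text
s2 35 front L/R [array([578.1, 240.9]), array([542.5, 221.4]), array([591.3, 221.2]), array([556. , 201.9])]
s2 45 front L/R [array([579. , 233.1]), array([543.2, 213.4]), array([592.4, 213.2]), array([556.7, 193.9])]
s2 53 front L/R [array([579.9, 226.7]), array([543.7, 207. ]), array([593.3, 206.8]), array([557.4, 187.4])]
s3 35 front L/R [array([531.1, 311.4]), array([494.9, 290.8]), array([545. , 290.6]), array([509.1, 270.3])]
s3 45 front L/R [array([531.7, 304. ]), array([495.2, 283.3]), array([545.8, 283.1]), array([509.5, 262.7])]
s3 53 front L/R [array([532.1, 298. ]), array([495.4, 277.2]), array([546.3, 277. ]), array([509.8, 256.5])]
555 [(180, 80), (184, 80), (188, 78), (192, 80), (196, 79), (200, 83), (204, 94), (208, 115), (212, 117), (216, 116), (220, 117), (224, 117), (228, 112), (232, 118)]
570 [(180, 57), (184, 63), (188, 69), (192, 69), (196, 75), (200, 87), (204, 82), (208, 79), (212, 90), (216, 111), (220, 114), (224, 114), (228, 115), (232, 109)]
585 [(180, 77), (184, 76), (188, 73), (192, 80), (196, 72), (200, 72), (204, 74), (208, 93), (212, 151), (216, 203), (220, 205), (224, 203), (228, 207), (232, 203)]
510 [(250, 84), (254, 83), (258, 84), (262, 81), (266, 84), (270, 78), (274, 77), (278, 82), (282, 123), (286, 142), (290, 147), (294, 139), (298, 141), (302, 141)]
525 [(250, 84), (254, 90), (258, 87), (262, 84), (266, 84), (270, 83), (274, 87), (278, 82), (282, 77), (286, 112), (290, 137), (294, 140), (298, 141), (302, 143)]
540 [(250, 74), (254, 70), (258, 67), (262, 72), (266, 66), (270, 64), (274, 84), (278, 115), (282, 138), (286, 145), (290, 142), (294, 142), (298, 184), (302, 224)]
```

Call:
arm_command(rows=[[0.4,0,0,0,0,0,1],[0.4,0,0,0,0,0,1],[0.4,0,0,0,0,0,1],[0.16,0,0,0,0,0,1],[0,0,0,0,0,0,1],[0,0,0.1,0,0,0,1],[0,0,0.1,0,0,0,1],[0,0,0.1,0,0,0,1],[0,0,0.07,0,0,0,1],[0,0,0,0,0,0,1]])

```text
time_s: 7.28
eef_pos: [500.8, 67.4, 27.2]
ee_rot: [0.333, -3.123, 0.001]
contact_force: [-0.5, -0.1, -0.1]
gripper_width: 0.7
grasp_force: 0.0
```

Run:
```python
from h import *
o=bot.get_obs();print(o["time_s"],o["eef_pos"],o["contact_force"])
im=viewer.camera("scene")
cv2.imwrite("pics/s5.png",cv2.resize(im[205:370,185:385],None,fx=3.6,fy=3.6,interpolation=cv2.INTER_CUBIC))
b=cv2.imread("pics/s5.png")
for x in(545,555,570,585): print(x,[(y,int(b[y,x].mean())) for y in range(180,260,4)])
```

```text
7.2833 [500.82960601  67.42425111  27.15560286] [-0.53150644 -0.13010051 -0.07174623]
545 [(180, 97), (184, 98), (188, 90), (192, 108), (196, 112), (200, 111), (204, 107), (208, 100), (212, 111), (216, 118), (220, 116), (224, 115), (228, 114), (232, 113), (236, 115), (240, 113), (244, 114), (248, 115), (252, 112), (256, 117)]
555 [(180, 82), (184, 82), (188, 78), (192, 79), (196, 79), (200, 81), (204, 79), (208, 82), (212, 82), (216, 81), (220, 94), (224, 107), (228, 115), (232, 116), (236, 115), (240, 114), (244, 113), (248, 113), (252, 114), (256, 113)]
570 [(180, 38), (184, 63), (188, 67), (192, 78), (196, 84), (200, 83), (204, 83), (208, 81), (212, 81), (216, 82), (220, 82), (224, 78), (228, 96), (232, 111), (236, 111), (240, 115), (244, 116), (248, 113), (252, 107), (256, 152)]
585 [(180, 17), (184, 17), (188, 54), (192, 82), (196, 77), (200, 74), (204, 72), (208, 68), (212, 62), (216, 69), (220, 116), (224, 189), (228, 186), (232, 189), (236, 209), (240, 159), (244, 114), (248, 112), (252, 115), (256, 111)]
```

Call:
arm_command(rows=[[-0.12,0,0,0,0,0,1],[-0.12,0,0,0,0,0,1],[-0.12,0,0,0,0,0,1],[-0.12,0,0,0,0,0,1],[-0.12,0,0,0,0,0,1],[-0.05,0,0,0,0,0,1],[-0.05,0,0,0,0,0,1],[-0.05,0,0,0,0,0,1],[-0.05,0,0,0,0,0,1]])

```text
time_s: 8.08
eef_pos: [531.7, 74.0, 27.9]
ee_rot: [0.333, -3.123, 0.0]
contact_force: [-3.9, -0.4, 2.8]
gripper_width: 0.7
grasp_force: 2.0
```

Call:
arm_command(rows=[[-0.05,0,0,0,0,0,1],[-0.05,0,0,0,0,0,1],[-0.05,0,0,0,0,0,1],[-0.05,0,0,0,0,0,1]])

```text
time_s: 8.42
eef_pos: [540.3, 76.0, 28.1]
ee_rot: [-0.333, 3.124, -0.0]
contact_force: [-1.9, -1.7, 0.5]
gripper_width: 0.5
grasp_force: 1.3
```

Call:
arm_command(rows=[[-0.05,0,0,0,0,0,1],[-0.05,0,0,0,0,0,1],[-0.05,0,0,0,0,0,1]])

```text
time_s: 8.67
eef_pos: [546.2, 77.2, 28.1]
ee_rot: [0.333, -3.124, 0.0]
contact_force: [-2.8, -0.3, 1.0]
gripper_width: 0.4
grasp_force: 1.3
```

Run:
```python
from h import *
print(pts("scene","tray",12)) if viewer.camera("scene") is not None else 0
for r in viewer.cut_out("scene","tray")[:3]:
    print(r["conf"],(np.array(r["bbox"])*[640,480,640,480]).round(1))
d=cv2.resize(viewer.camera("scene")[205:370,185:385],None,fx=3.6,fy=3.6,interpolation=cv2.INTER_CUBIC)
a=cv2.imread("pics/s3.png")
for n,im in(("s3",a),("now",d)): print(n,[int(im[y,470].mean()) for y in range(430,500,4)])
for x in(510,525,540): print(x,[(y,int(d[y,x].mean())) for y in range(240,316,4)])
```

```text
[(0.83, array([314.8, 316.1]), array([618.6,  98.4,  12. ])), (0.79, array([397.5, 418. ]), array([654.5, 349.4,  12. ])), (0.55, array([382.7, 227.7]), array([346.3,  57. ,  12. ]))]
0.69 [278.6 272.7 349.5 343.7]
0.6 [356.6 371.5 442.9 461.4]
0.6 [362.3 200.7 414.  247.3]
s3 [221, 222, 224, 205, 187, 211, 187, 105, 99, 117, 112, 118, 120, 118, 102, 160, 210, 206]
now [218, 220, 221, 222, 224, 221, 221, 223, 220, 218, 221, 223, 227, 203, 174, 206, 202, 136]
510 [(240, 75), (244, 78), (248, 78), (252, 81), (256, 79), (260, 78), (264, 79), (268, 79), (272, 89), (276, 103), (280, 120), (284, 135), (288, 143), (292, 146), (296, 146), (300, 141), (304, 140), (308, 142), (312, 141)]
525 [(240, 15), (244, 27), (248, 42), (252, 34), (256, 42), (260, 42), (264, 45), (268, 41), (272, 56), (276, 58), (280, 66), (284, 91), (288, 109), (292, 126), (296, 142), (300, 141), (304, 137), (308, 142), (312, 142)]
540 [(240, 20), (244, 18), (248, 9), (252, 50), (256, 86), (260, 80), (264, 82), (268, 83), (272, 78), (276, 76), (280, 69), (284, 71), (288, 103), (292, 123), (296, 118), (300, 132), (304, 187), (308, 172), (312, 192)]
```

Call:
arm_command(rows=[[-0.05,0,0,0,0,0,1],[-0.05,0,0,0,0,0,1],[-0.05,0,0,0,0,0,1],[-0.05,0,0,0,0,0,1],[-0.05,0,0,0,0,0,1],[-0.05,0,0,0,0,0,1],[-0.05,0,0,0,0,0,1]])

```text
time_s: 9.45
eef_pos: [558.3, 79.8, 27.7]
ee_rot: [0.332, -3.121, 0.0]
contact_force: [-17.5, -3.9, 12.3]
gripper_width: 0.7
grasp_force: 8.9
```

Call:
arm_command(rows=[[-0.025,0,0,0,0,0,1],[-0.025,0,0,0,0,0,1]])

```text
time_s: 9.62
eef_pos: [558.5, 79.8, 27.5]
ee_rot: [0.332, -3.118, 0.001]
contact_force: [-23.2, -4.5, 18.5]
gripper_width: 0.4
grasp_force: 12.0
```

Call:
arm_command(rows=[[-0.025,0,0,0,0,0,1]])

```text
time_s: 9.7
eef_pos: [558.6, 79.8, 27.4]
ee_rot: [0.332, -3.116, 0.001]
contact_force: [-27.8, -4.8, 22.3]
gripper_width: 0.4
grasp_force: 14.3
```

Call:
arm_command(rows=[[-0.025,0,0,0,0,0,1]])

```text
time_s: 9.78
eef_pos: [558.7, 79.8, 27.3]
ee_rot: [0.331, -3.115, 0.001]
contact_force: [-32.7, -5.9, 26.9]
gripper_width: 0.5
grasp_force: 16.7
```

Call:
arm_command(rows=[[0.1,0,0,0,0,0,1],[0.1,0,0,0,0,0,1],[0.3,0,0,0,0,0,1],[0.5,0,0,0,0,0,1],[0.5,0,0,0,0,0,1],[0,0,0,0,0,0,1]])

```text
time_s: 10.28
eef_pos: [502.3, 67.5, 28.0]
ee_rot: [0.332, -3.123, 0.0]
contact_force: [0.3, -0.1, 1.1]
gripper_width: 0.5
grasp_force: 0.0
```

Run:
```python
from h import *
o=bot.get_obs();print(o["time_s"],o["eef_pos"],o["contact_force"])
im=viewer.camera("scene")
cv2.imwrite("pics/s6.png",cv2.resize(im[255:375,255:375],None,fx=4.9,fy=4.9,interpolation=cv2.INTER_CUBIC))
print(pts("scene","tray",12),pts("scene","tray_home",12))
```

```text
10.2833 [502.29759373  67.49017     27.96082593] [ 0.3026997  -0.07638278  1.05805458]
[(0.93, array([395.3, 417.8]), array([657.1, 346.3,  12. ])), (0.91, array([386.4, 228.3]), array([341.4,  64.4,  12. ])), (0.89, array([313. , 316.6]), array([622.1,  96.5,  12. ]))] [(0.37, array([254.8, 252.1]), array([ 603.9, -109.2,   12. ]))]
```

View pics/s6.png

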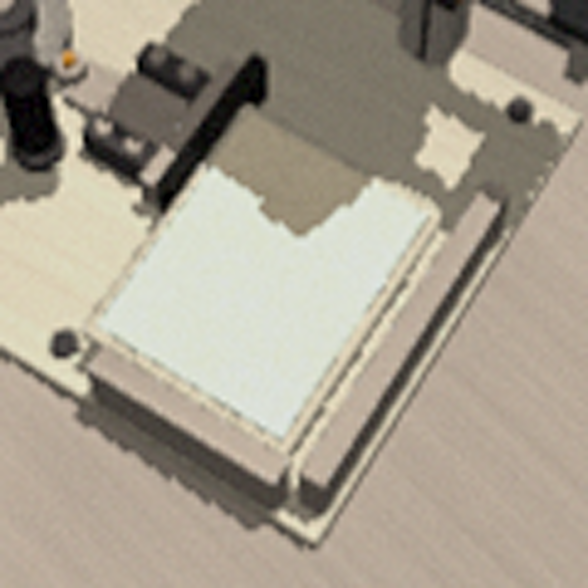

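Run:
```python
from h import *
p=(610,-7.3,.2115);c,s=np.cos(p[2]),np.sin(p[2])
def fx(q,z,cam="scene"):
    P=onz(cam,np.array(q),z)[:2]-p[:2];return (np.array([[c,s],[-s,c]])@P).round(1)
g=lambda x,y:(255+x/4.9,255+y/4.9)
for n,q,z in(("rim far L",g(88,337),51),("rim far R",g(285,449),51),("stop front-top L(img)",g(92,348),54),("stop bk L",g(92,375),54),("stop bk R",g(275,485),54),("lid near R",g(440,212),51),("fence end",g(495,193),54)): print(n,fx(q,z))
im=cv2.imread("pics/s6.png")
# profile across the far edge at mid, along fixture x direction
d=np.array([-.53,.85])
for st in((150,350),(220,390)):
    print([tuple(int(v) for v in im[int(st[1]+d[1]*t),int(st[0]+d[0]*t)]) for t in range(0,90,4)])
# scenec stop
h=lambda x,y:(185+x/3.6,205+y/3.6)
for q in((327,435),(468,525),(318,460),(460,550)): print("stop0",q,fx(h(*q),54))
```

```text
rim far L [102.3  48.4]
rim far R [ 98.7 140.9]
stop front-top L(img) [106.   53.3]
stop bk L [115.3  59.9]
stop bk R [113.7 145.9]
lid near R [-21.9 141.2]
fence end [-40.6 156.9]
[(216, 226, 221), (203, 217, 210), (181, 201, 200), (179, 203, 217), (171, 197, 210), (140, 161, 171), (144, 160, 173), (152, 168, 181), (154, 169, 184), (157, 172, 188), (159, 178, 191), (162, 179, 196), (139, 152, 165), (79, 89, 95), (58, 65, 70), (62, 69, 74), (58, 65, 71), (59, 64, 69), (67, 77, 80), (76, 88, 91), (78, 88, 94), (81, 91, 98), (84, 94, 102)]
[(214, 225, 219), (220, 229, 224), (192, 205, 199), (161, 182, 187), (178, 204, 215), (172, 196, 207), (154, 171, 183), (154, 170, 185), (156, 175, 188), (156, 174, 189), (159, 177, 192), (165, 184, 199), (166, 184, 199), (116, 129, 139), (76, 81, 86), (60, 63, 67), (60, 65, 72), (65, 68, 72), (63, 65, 72), (69, 74, 80), (77, 87, 91), (78, 88, 93), (84, 93, 100)]
stop0 (327, 435) [103.6  56.5]
stop0 (468, 525) [104.6 148.9]
stop0 (318, 460) [117.9  60.6]
stop0 (460, 550) [118.2 152.5]
```

Call:
arm_command(rows=[[0,0,-0.62,0,0,0,1],[0,0,-0.62,0,0,0,1],[0,0,-0.62,0,0,0,1],[0,0,-0.62,0,0,0,0],[0,0,-0.62,0,0,0,-1],[-0.41,-0.37,0,0,0,0,-1],[-0.41,-0.37,0,0,0,0,-1],[-0.41,-0.37,0,0,0,0,-1],[-0.41,-0.37,0,0,0,0,-1],[-0.41,-0.37,0,0,0,0,-1],[-0.41,-0.37,0,0,0,0,-1],[-0.41,-0.37,0,0,0,0,-1],[-0.41,-0.37,0,0,0,0,-1]])

```text
time_s: 11.52
eef_pos: [660.2, -20.2, 152.0]
ee_rot: [-0.333, 3.123, -0.0]
contact_force: [0.9, 0.7, -0.5]
gripper_width: 63.8
grasp_force: 0.0
```

Call:
arm_command(rows=[[0,0,0,0,0,-0.9,-1],[0,0,0,0,0,-0.9,-1],[0,0,0,0,0,-0.9,-1],[0,0,0,0,0,-0.9,-1],[0,0,0,0,0,-0.9,-1],[0,0,0,0,0,-0.9,-1],[0,0,0,0,0,-0.9,-1],[0,0,0,0,0,0,-1]])

```text
time_s: 12.18
eef_pos: [659.2, -19.7, 152.1]
ee_rot: [-1.107, 2.939, -0.0]
contact_force: [-0.5, 0.7, -0.1]
gripper_width: 94.4
grasp_force: 0.0
```

Run:
```python
from h import *
o=bot.get_obs();print(o["time_s"],o["eef_pos"],o["contact_force"],o["gripper_width"],o["qpos"].round(2))
M=R.from_rotvec(o["ee_rot"]).as_matrix();print(M.round(3),np.arctan2(M[1,1],M[0,1]))
d=M.T@(np.array([655.5,-20.5,150])-o["eef_pos"]);print(d/40)
viewer.camera("scene")
t=pts("scene","tray",12);print(t)
im=viewer.camera("scene")
cv2.imwrite("pics/s7.png",cv2.resize(im[175:355,205:385],None,fx=3.3,fy=3.3,interpolation=cv2.INTER_CUBIC))
```

```text
12.1833 [659.176157   -19.73227283 152.10574011] [-0.49760911  0.68379148 -0.10630982] 94.38602052123558 [-0.2   0.43  0.18  1.68 -0.09  1.03  2.3 ]
[[-0.752 -0.659  0.001]
 [-0.659  0.752  0.   ]
 [-0.001 -0.    -1.   ]] 2.2909197794850913
[0.08177656 0.04620668 0.05256981]
[(0.91, array([384.4, 229.1]), array([346.6,  62.4,  12. ])), (0.75, array([395.5, 416.6]), array([655.2, 345.2,  12. ])), (0.59, array([311.5, 318.6]), array([627.6,  97.4,  12. ]))]
```

Call:
arm_command(rows=[[0.08,0.05,0.4,0,0,0,-1],[0,0,0.5,0,0,0,-1],[0,0,0.5,0,0,0,-1],[0,0,0.3,0,0,0,-1],[0,0,0.2,0,0,0,-1],[0,0,0.1,0,0,0,-1],[0,0,0,0,0,0,-1]])

```text
time_s: 12.92
eef_pos: [654.4, -20.4, 71.7]
ee_rot: [1.1, -2.942, -0.0]
contact_force: [0.7, -0.4, -0.2]
gripper_width: 94.0
grasp_force: 0.0
```

Call:
arm_command(rows=[[0,0,0.1,0,0,0,-1],[0,0,0.1,0,0,0,-1],[0,0,0.1,0,0,0,-1],[0,0,0,0,0,0,-1]])

```text
time_s: 13.25
eef_pos: [654.2, -20.3, 59.6]
ee_rot: [1.101, -2.942, -0.0]
contact_force: [0.3, -0.1, 0.7]
gripper_width: 94.1
grasp_force: 0.0
```

Call:
arm_command(rows=[[0,0,0,0,0,0,0.3],[0,0,0,0,0,0,0.5],[0,0,0,0,0,0,1],[0,0,0,0,0,0,1],[0,0,0,0,0,0,1],[0,0,0,0,0,0,1],[0,0,0,0,0,0,1],[0,0,0,0,0,0,1]], squeeze=15)

```text
time_s: 13.92
eef_pos: [654.4, -20.3, 60.1]
ee_rot: [1.101, -2.942, -0.0]
contact_force: [-0.6, -0.4, 0.7]
gripper_width: 44.1
grasp_force: 0.0
```

Run:
```python
from h import *
o=bot.get_obs();print(o["time_s"],o["eef_pos"],o["contact_force"],o["moment"],o["gripper_width"],o["grasp_force"])
im=viewer.camera("scene")
print(pts("scene","crank_grip",80),pts("scene","roller",24))
cv2.imwrite("pics/s7.png",cv2.resize(im[175:355,205:385],None,fx=3.3,fy=3.3,interpolation=cv2.INTER_CUBIC))
```

```text
13.9167 [654.39796099 -20.31092613  60.10189977] [-0.6272283  -0.41786361  0.69541507] [ 0.06468653  0.04933856 -0.0160722 ] 44.1049305633437 0.0
[(0.69, array([258.9, 277.7]), array([658.9, -22. ,  80. ])), (0.56, array([292.5, 279.4]), array([613.6,  29.7,  80. ]))] [(0.95, array([268.1, 270.4]), array([617.9, -46.8,  24. ]))]
```

Continue closing.

Call:
arm_command(rows=[[0,0,0,0,0,0,1],[0,0,0,0,0,0,1],[0,0,0,0,0,0,1],[0,0,0,0,0,0,1],[0,0,0,0,0,0,1],[0,0,0,0,0,0,1]])

```text
time_s: 14.57
eef_pos: [654.4, -20.6, 60.1]
ee_rot: [1.101, -2.942, 0.0]
contact_force: [0.9, -2.0, -0.4]
gripper_width: 19.5
grasp_force: 15.0
```

Run:
```python
from h import *
o=bot.get_obs();print(o["time_s"],o["eef_pos"],o["contact_force"],o["moment"],o["gripper_width"],o["grasp_force"])
im=viewer.camera("scene")
print(pts("scene","crank_grip",80),pts("scene","roller",24))
cv2.imwrite("pics/s7.png",cv2.resize(im[175:355,205:385],None,fx=3.3,fy=3.3,interpolation=cv2.INTER_CUBIC))
```

```text
14.5667 [654.43714514 -20.55439919  60.10024785] [ 0.93417982 -1.98452686 -0.40050152] [-0.42821311 -0.2217754   0.04634806] 19.49806548970187 14.99882698059082
[(0.78, array([259. , 278.2]), array([659.5, -21. ,  80. ]))] [(0.91, array([268.6, 271.5]), array([619., -44.,  24.]))]
```

Call:
arm_command(rows=[[-0.048,-0.127,0,0,0,1,1],[-0.048,-0.127,0,0,0,1,1],[-0.048,-0.127,0,0,0,1,1],[-0.048,-0.127,0,0,0,1,1],[-0.048,-0.127,0,0,0,1,1]], squeeze=25)

```text
time_s: 15.13
eef_pos: [675.0, -36.7, 59.9]
ee_rot: [0.489, -3.101, -0.001]
contact_force: [-5.8, -1.8, 3.9]
gripper_width: 19.5
grasp_force: 25.0
```

```bash
cat >> h.py <<'E'
def rep(C=(625.7,-80.6)):
    o=bot.get_obs();d=o["eef_pos"][:2]-np.array(C);ph=np.arctan2(d[1],d[0]);er=d/np.hypot(*d);et=np.array([er[1],-er[0]])
    F=o["contact_force"][:2];M=R.from_rotvec(o["ee_rot"]).as_matrix()
    print(f"t {o['time_s']:.2f} r {np.hypot(*d):.1f} phi {ph:.3f} ytool-phi {np.arctan2(M[1,1],M[0,1])-ph:.3f} Frad {F@er:.1f} Fresist {-F@et:.1f} Fz {o['contact_force'][2]:.1f} z {o['eef_pos'][2]:.1f} w {o['gripper_width']:.1f} g {o['grasp_force']:.1f}")
    return o
E
python3 -c "
from h import *
rep();viewer.camera('scene');print(pts('scene','crank_grip',80),pts('scene','roller',24),pts('scene','jaw_face',44))"
```

```text
t 15.13 r 66.0 phi 0.728 ytool-phi 1.155 Frad -5.6 Fresist 2.5 Fz 3.9 z 59.9 w 19.5 g 25.0
[(0.7, array([247.8, 282.5]), array([681.8, -29.9,  80. ]))] [(0.93, array([270.1, 273.1]), array([619.4, -38.7,  24. ])), (0.72, array([252.9, 255.1]), array([ 615.7, -100. ,   24. ]))] []
```

Call:
arm_command(rows=[[-0.04,-0.127,0,0,0,1,1],[-0.048,-0.127,0,0,0,1,1],[-0.048,-0.127,0,0,0,1,1],[-0.048,-0.127,0,0,0,1,1]])

```text
time_s: 15.67
eef_pos: [686.2, -54.4, 59.9]
ee_rot: [-0.006, -3.14, -0.002]
contact_force: [-5.1, 0.7, 4.5]
gripper_width: 19.2
grasp_force: 25.0
```

```bash
python3 -c "
from h import *
rep();viewer.camera('scene');print(pts('scene','roller',24))"
```

```text
t 15.67 r 66.0 phi 0.409 ytool-phi 1.158 Frad -4.4 Fresist 2.6 Fz 4.5 z 59.9 w 19.2 g 25.0
[(0.92, array([269.5, 273.1]), array([620.3, -39.6,  24. ]))]
```

Call:
arm_command(rows=[[-0.048,-0.127,0,0,0,1,1],[-0.048,-0.127,0,0,0,1,1],[-0.048,-0.127,0,0,0,1,1],[-0.048,-0.127,0,0,0,1,1]])

```text
time_s: 16.1
eef_pos: [691.7, -74.4, 60.0]
ee_rot: [-0.502, -3.1, -0.003]
contact_force: [-3.3, 5.0, 3.2]
gripper_width: 19.8
grasp_force: 25.0
```

```bash
python3 -c "
from h import *
rep();viewer.camera('scene');print(pts('scene','roller',24))"
```

```text
t 16.10 r 66.3 phi 0.094 ytool-phi 1.156 Frad -2.8 Fresist 5.3 Fz 3.2 z 60.0 w 19.8 g 25.0
[(0.96, array([269.4, 271.6]), array([618. , -42.6,  24. ]))]
```

Call:
arm_command(rows=[[-0.048,-0.127,0,0,0,1,1],[-0.048,-0.127,0,0,0,1,1],[-0.048,-0.127,0,0,0,1,1],[-0.048,-0.127,0,0,0,1,1]])

```text
time_s: 16.53
eef_pos: [691.1, -94.7, 60.1]
ee_rot: [0.987, 2.982, 0.005]
contact_force: [1.9, 10.9, 1.0]
gripper_width: 19.1
grasp_force: 25.0
```

```bash
python3 -c "
from h import *
rep();viewer.camera('scene');print(pts('scene','roller',24))"
```

```text
t 16.53 r 66.9 phi -0.212 ytool-phi 1.143 Frad -0.4 Fresist 11.0 Fz 1.0 z 60.1 w 19.1 g 25.0
[(0.96, array([267.9, 272.2]), array([621.3, -43.8,  24. ]))]
```

Call:
arm_command(rows=[[-0.048,-0.127,0,0,0,1,1],[-0.048,-0.127,0,0,0,1,1],[-0.048,-0.127,0,0,0,1,1],[-0.048,-0.127,0,0,0,1,1]])

```text
time_s: 16.97
eef_pos: [684.5, -114.4, 60.3]
ee_rot: [1.447, 2.785, 0.006]
contact_force: [13.8, 8.7, -4.4]
gripper_width: 19.5
grasp_force: 25.0
```

```bash
python3 -c "
from h import *
rep();viewer.camera('scene');print(pts('scene','roller',24))"
```

```text
t 16.97 r 67.8 phi -0.521 ytool-phi 1.134 Frad 7.6 Fresist 14.4 Fz -4.4 z 60.3 w 19.5 g 25.0
[(0.77, array([270.3, 270.7]), array([615.1, -42.8,  24. ]))]
```

Call:
arm_command(rows=[[-0.066,-0.12,0,0,0,1,1],[-0.066,-0.12,0,0,0,1,1],[-0.048,-0.127,0,0,0,1,1]])

```text
time_s: 17.32
eef_pos: [675.7, -128.1, 60.3]
ee_rot: [1.77, 2.592, 0.007]
contact_force: [14.0, 7.1, -5.3]
gripper_width: 19.3
grasp_force: 25.0
```

```bash
python3 -c "
from h import *
rep()"
```

```text
t 17.32 r 69.0 phi -0.760 ytool-phi 1.133 Frad 5.3 Fresist 14.8 Fz -5.3 z 60.3 w 19.3 g 25.0
```

Call:
arm_command(rows=[[-0.048,-0.127,0,0,0,1,1],[-0.048,-0.127,0,0,0,1,1]])

```text
time_s: 17.48
eef_pos: [667.7, -136.1, 60.4]
ee_rot: [1.971, 2.441, 0.006]
contact_force: [16.8, 1.7, -8.2]
gripper_width: 19.5
grasp_force: 25.0
```

```bash
python3 -c "
from h import *
rep()"
```

```text
t 17.48 r 69.6 phi -0.923 ytool-phi 1.134 Frad 8.8 Fresist 14.4 Fz -8.2 z 60.4 w 19.5 g 25.0
```

Call:
arm_command(rows=[[-0.068,-0.118,0,0,0,1,1],[-0.058,-0.122,0,0,0,1,1]])

```text
time_s: 17.65
eef_pos: [658.5, -143.2, 60.3]
ee_rot: [2.161, 2.276, 0.005]
contact_force: [12.4, 2.1, -5.8]
gripper_width: 20.0
grasp_force: 25.0
```

```bash
python3 -c "
from h import *
rep()"
```

```text
t 17.65 r 70.7 phi -1.088 ytool-phi 1.139 Frad 4.0 Fresist 12.0 Fz -5.8 z 60.3 w 20.0 g 25.0
```

Call:
arm_command(rows=[[-0.05,-0.127,0,0,0,1,1]])

```text
time_s: 17.73
eef_pos: [653.4, -146.1, 60.4]
ee_rot: [2.251, 2.187, 0.004]
contact_force: [12.6, -1.1, -6.7]
gripper_width: 19.8
grasp_force: 25.0
```

```bash
python3 -c "
from h import *
rep();viewer.camera('scene');print(pts('scene','roller',24))"
```

```text
t 17.73 r 71.1 phi -1.171 ytool-phi 1.142 Frad 6.0 Fresist 11.2 Fz -6.7 z 60.4 w 19.8 g 25.0
[(0.74, array([275.4, 274.2]), array([613. , -28.4,  24. ]))]
```

Call:
arm_command(rows=[[-0.062,-0.12,0,0,0,1,1]])

```text
time_s: 17.92
eef_pos: [648.1, -148.6, 60.3]
ee_rot: [2.332, 2.101, 0.003]
contact_force: [5.7, -3.2, -4.1]
gripper_width: 19.6
grasp_force: 25.0
```

```bash
python3 -c "
from h import *
rep((624.5,-83));"
```

```text
t 17.92 r 69.7 phi -1.226 ytool-phi 1.122 Frad 4.9 Fresist 4.3 Fz -4.1 z 60.3 w 19.6 g 25.0
```

Call:
arm_command(rows=[[-0.055,-0.122,0,0,0,1,1]])

```text
time_s: 18.0
eef_pos: [641.8, -150.9, 60.1]
ee_rot: [2.42, 2.001, 0.001]
contact_force: [1.9, -3.1, 0.2]
gripper_width: 19.5
grasp_force: 25.0
```

```bash
python3 -c "
from h import *
rep((624.5,-83));"
```

```text
t 18.00 r 70.1 phi -1.322 ytool-phi 1.133 Frad 3.4 Fresist 1.1 Fz 0.2 z 60.1 w 19.5 g 25.0
```

Call:
arm_command(rows=[[-0.05,-0.125,0,0,0,1,1]])

```text
time_s: 18.08
eef_pos: [636.4, -152.3, 60.2]
ee_rot: [2.499, 1.901, 0.001]
contact_force: [5.8, -3.4, -2.6]
gripper_width: 19.5
grasp_force: 25.0
```

```bash
python3 -c "
from h import *
rep((624.5,-83));"
```

```text
t 18.08 r 70.3 phi -1.401 ytool-phi 1.131 Frad 4.3 Fresist 5.1 Fz -2.6 z 60.2 w 19.5 g 25.0
```

Call:
arm_command(rows=[[0,0,0,0,0,0,1],[0,0,0,0,0,0,1]])

```text
time_s: 18.25
eef_pos: [635.7, -152.4, 60.1]
ee_rot: [2.496, 1.905, -0.001]
contact_force: [-0.0, -6.7, 0.6]
gripper_width: 19.8
grasp_force: 25.0
```

```bash
python3 -c "
from h import *
rep((624.5,-83));viewer.camera('scene');print(pts('scene','roller',24));viewer.camera('scene');print(pts('scene','roller',24),pts('scene','jaw_face',44))"
```

```text
t 18.25 r 70.3 phi -1.411 ytool-phi 1.144 Frad 6.6 Fresist -1.1 Fz 0.6 z 60.1 w 19.8 g 25.0
[(0.96, array([273.1, 275.9]), array([619.5, -28.9,  24. ]))]
[(0.76, array([273.7, 273.4]), array([614.3, -32.4,  24. ])), (0.2, array([314.5, 321. ]), array([630.2, 108.9,  24. ]))] [(0.74, array([297.7, 281.8]), array([598.2,  27.5,  44. ]))]
```

Call:
arm_command(rows=[[-0.028,-0.062,0,0,0,0.5,1],[0,0,0,0,0,0,1]])

```text
time_s: 18.67
eef_pos: [633.5, -152.8, 60.2]
ee_rot: [2.535, 1.852, 0.001]
contact_force: [2.9, -5.6, -1.2]
gripper_width: 19.5
grasp_force: 25.0
```

```bash
python3 -c "
from h import *
rep((624.5,-83));"
```

```text
t 18.67 r 70.4 phi -1.443 ytool-phi 1.134 Frad 5.9 Fresist 2.2 Fz -1.2 z 60.2 w 19.5 g 25.0
```

Call:
arm_command(rows=[[-0.028,-0.062,0,0,0,0.5,1]])

```text
time_s: 18.75
eef_pos: [631.5, -153.0, 60.3]
ee_rot: [2.568, 1.805, 0.001]
contact_force: [6.5, -5.7, -2.9]
gripper_width: 19.6
grasp_force: 25.0
```

```bash
python3 -c "
from h import *
rep((624.5,-83));"
```

```text
t 18.75 r 70.4 phi -1.472 ytool-phi 1.126 Frad 6.3 Fresist 5.9 Fz -2.9 z 60.3 w 19.6 g 25.0
```

Call:
arm_command(rows=[[0,0,0,0,0,0,1],[0,0,0,0,0,0,1]])

```text
time_s: 18.92
eef_pos: [630.9, -153.2, 60.2]
ee_rot: [2.57, 1.804, 0.0]
contact_force: [2.8, -6.1, -0.8]
gripper_width: 19.6
grasp_force: 25.0
```

```bash
python3 -c "
from h import *
rep((624.5,-83));viewer.camera('scene');cv2.imwrite('pics/s8.png',cv2.resize(viewer.camera('scene')[215:335,215:345],None,fx=5,fy=5,interpolation=cv2.INTER_CUBIC));cv2.imwrite('pics/t8.png',cv2.resize(viewer.camera('top')[160:240,310:400],None,fx=6.6,fy=6.6,interpolation=cv2.INTER_CUBIC))"
```

```text
t 18.92 r 70.5 phi -1.480 ytool-phi 1.134 Frad 6.3 Fresist 2.2 Fz -0.8 z 60.2 w 19.6 g 25.0
```

View pics/s8.png

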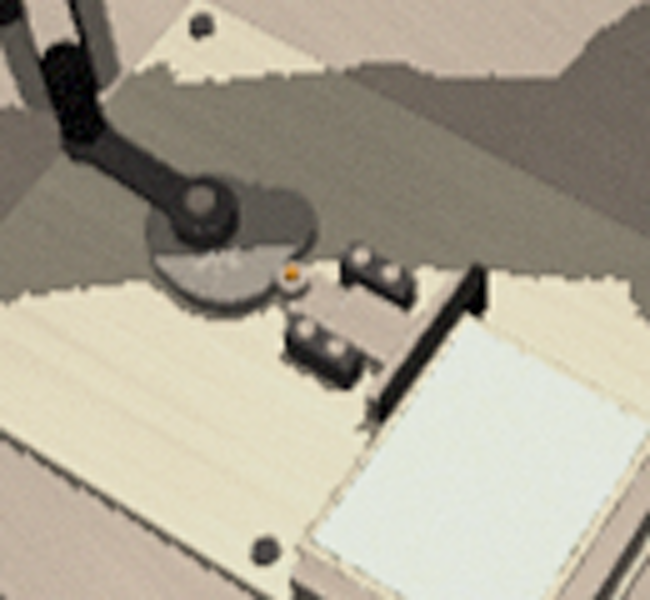

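Call:
arm_command(rows=[[-0.021,-0.046,0,0,0,0.37,1],[0,0,0,0,0,0,1],[0,0,0,0,0,0,1]])

```text
time_s: 19.32
eef_pos: [628.9, -153.4, 60.2]
ee_rot: [2.596, 1.766, 0.0]
contact_force: [2.7, -6.5, -0.9]
gripper_width: 19.4
grasp_force: 25.0
```

```bash
python3 -c "
from h import *
rep((624.5,-83));viewer.camera('scene');print(pts('scene','crank_grip',80),pts('scene','jaw_face',44))"
```

```text
t 19.32 r 70.5 phi -1.508 ytool-phi 1.132 Frad 6.7 Fresist 2.3 Fz -0.9 z 60.2 w 19.4 g 25.0
[(0.91, array([229.6, 233.8]), array([ 632.5, -147.1,   80. ]))] [(0.79, array([300.9, 282.8]), array([595.1,  34. ,  44. ]))]
```

Call:
arm_command(rows=[[-0.03,0.014,0,0,0,0,1],[0,0,0,0,0,0,0.4],[0,0,0,0,0,0,0],[0,0,0,0,0,0,-0.3],[0,0,0,0,0,0,-0.3],[0,0,0,0,0,0,-0.3],[0,0,0,0,0,0,-0.3]], squeeze=5)

```text
time_s: 20.05
eef_pos: [628.1, -154.0, 60.0]
ee_rot: [-2.603, -1.759, 0.0]
contact_force: [1.6, 0.2, -0.2]
gripper_width: 56.5
grasp_force: 0.0
```

```bash
python3 -c "
from h import *
rep((624.5,-83))
for i in range(2):
  viewer.camera('scene');print(pts('scene','crank_grip',80),pts('scene','jaw_face',44),pts('scene','roller',24))"
```

```text
t 20.05 r 71.1 phi -1.520 ytool-phi 1.138 Frad -0.1 Fresist 1.6 Fz -0.2 z 60.0 w 56.5 g 0.0
[(0.84, array([231. , 233.7]), array([ 630.3, -145.2,   80. ])), (0.34, array([232.2, 134.3]), array([ 435.9, -375. ,   80. ]))] [(0.67, array([300. , 279.6]), array([591.1,  27.2,  44. ]))] [(0.6, array([274.2, 273. ]), array([612.9, -32.5,  24. ]))]
[(0.79, array([228.6, 236.5]), array([ 638.5, -143.3,   80. ]))] [(0.73, array([300.3, 283.6]), array([597.3,  34.3,  44. ]))] [(0.85, array([272.8, 271.6]), array([612.6, -37.2,  24. ]))]
```

Call:
arm_command(rows=[[0,0,-0.2,0,0,0,-0.3],[0,0,-0.4,0,0,0,-0.3],[0,0,-0.6,0,0,0,-0.3],[0,0,-0.6,0,0,0,-0.3],[0,0,-0.6,0,0,0,-0.3],[0,0,-0.6,0,0,0,-0.3],[0,0,-0.3,0,0,0,-0.3],[0,0,0,0,0,0,-0.3]])

```text
time_s: 21.12
eef_pos: [629.4, -154.6, 195.0]
ee_rot: [2.601, 1.757, 0.005]
contact_force: [0.7, 0.2, -0.6]
gripper_width: 60.9
grasp_force: 0.0
```

Run:
```python
from h import *
o=rep((624.5,-83));print(o["eef_pos"],o["ee_rot"])
p=(610,-7.3,.2115);c,s=np.cos(p[2]),np.sin(p[2])
im=viewer.camera("scene");print(pts("scene","tray",12),pts("scene","crank_grip",80))
for r in viewer.cut_out("scene","tray")[:3]:
    ys,xs=np.nonzero(r["pixels"]);h=cv2.convexHull(np.c_[xs,ys].astype(np.int32))
    P=np.array([onz("scene",q[0].astype(float),51)[:2] for q in h],np.float32)
    (x,y),sz,a=cv2.minAreaRect(P);d=np.array([x-p[0],y-p[1]]);print("tray fix",r["conf"],c*d[0]+s*d[1],-s*d[0]+c*d[1],sz,a)
b=cv2.resize(im[255:375,255:375],None,fx=4.9,fy=4.9,interpolation=cv2.INTER_CUBIC);d=np.array([-.53,.85])
for st in((150,350),(190,372),(220,390),(260,412)):
    print([int(b[int(st[1]+d[1]*t),int(st[0]+d[0]*t)].mean()) for t in range(0,60,3)])
```

```text
t 21.12 r 71.8 phi -1.503 ytool-phi 1.120 Frad -0.2 Fresist 0.7 Fz -0.6 z 195.0 w 60.9 g 0.0
[ 629.38382819 -154.63187731  195.04832999] [2.60131937 1.75740575 0.00471856]
[(0.74, array([395. , 419.4]), array([659.6, 347.6,  12. ])), (0.72, array([383.5, 228.6]), array([347.,  60.,  12.])), (0.7, array([312.4, 322.1]), array([631.7, 104.1,  12. ]))] [(0.79, array([229.1, 234.4]), array([ 634.3, -146.7,   80. ]))]
tray fix 0.86 -239.69807189749585 122.69787699198181 (116.99301147460938, 125.01091003417969) 26.225765228271484
tray fix 0.81 38.762430526764525 98.44894720653514 (125.22338104248047, 99.97398376464844) 11.344939231872559
tray fix 0.62 124.25393067779733 332.79507797742076 (98.6395034790039, 124.26245880126953) 1.5310554504394531
[222, 219, 210, 207, 208, 202, 169, 151, 157, 168, 173, 172, 172, 175, 181, 178, 151, 104, 73, 64]
[223, 222, 213, 203, 197, 203, 204, 185, 170, 170, 174, 175, 173, 174, 178, 181, 174, 136, 105, 63]
[219, 225, 212, 192, 179, 190, 203, 190, 171, 167, 174, 179, 179, 180, 180, 185, 188, 150, 112, 67]
[221, 224, 228, 218, 195, 191, 206, 203, 185, 173, 173, 176, 178, 180, 180, 182, 188, 176, 152, 100]
```

```bash
python3 -c "
from h import *
print(sign_off())"
```

```text
the job is handed in; nothing more can be done
None
```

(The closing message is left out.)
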